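# Vent the stuck dry-storage box

## Robot

A 6-joint arm with a two-finger parallel gripper is mounted at the origin on a cart in front of the work surface, level with it; the furniture and walls round the work are solid. World frame = base frame: x ahead of the robot, y to its left, z up, the work surface at z = 0. Lengths are in m, angles in rad, forces in N, time in s.
With the tool pointing down it reaches from about 0.35 to 0.775 m from the base axis. Payload 7.3 kg.
Tool frame: the origin (TCP) lies at the very end of the fingers, on their centre line; the grasp point (between the pads) lies 19 mm behind it; z points along the fingers, y is the line along which they close (so a half turn about z gives the same grasp; the last joint's range is limited). The gripper opens to 92 mm and grips with 3 to 60 N. Pads are 19 mm wide; open, the fingers measure 130 mm over their backs; the gripper's body (75 mm by 190 mm) begins 47 mm behind the grasp point.
Start: joints at [1.2, 0.342, 1.524, -0, 1.275, -0.146], TCP at [0.117, 0.512, 0.227] pointing down, gripper open.
Joint ranges: [-2.53, 2.53], [-0.77, 2.02], [0.04, 2.7], [-1, 4.14], [0.28, 2.66], [-3.11, 3.11]. Speed limits (rad/s): [2.57, 2.57, 3.14, 3.14, 3.14, 3.14].

## Interface

Orientations are given as [roll, pitch, yaw] about the fixed x, y, z axes, in that order (R = Rz(yaw) Ry(pitch) Rx(roll)).
In Python, from cell import robot gives the robot as it stands. The module is installed in compiled form; this text tells all that it offers.
- The arm moves only by the tool arm_command, never from a script. Its argument "moves" is a list of rows, each a list of 3 entries, a list of its own where there are three numbers: the shift along the tool's x, y, z in m, then the turn, a rotation vector about the tool's x, y, z in rad, then the finger opening in m, from 0 to 0.0918. In form: [[[dx, dy, dz], [ax, ay, az], claw], ...]. A call has exactly 5 rows; each row is the pose to reach, as a shift and turn from the pose commanded when the call began, along the tool's axes at that moment; what a row does not reach only later rows make up. A row lasts 1/10 s, in which the tool goes at most 50 mm and 8.59 degrees, less where a joint would pass 70% of its speed; a pose out of reach is approached as far as the arm can. A call with a gripper value outside its range is refused whole. The fingers move at their own pace and stop on an object; "squeeze" is the grip in N (left out, the last holds). Time passes only in rows, so rows that repeat a pose let the fingers close, or fill a call up. It gives the time, the measured TCP pose, the force, the opening and the grip force at its end, in the units of the state.
- robot.observe(): the state, without advancing time (a new reading comes with each control period).
- robot.read_camera(name): name is "scene" or "side" or "wrist"; returns the picture (400x640x3 uint8, red, green, blue); there is no depth.
- robot.camera_model(name): a dict with "fx", "fy", "cx", "cy" (pixels), "R" (3x3) and "t" (3): a world point X has camera coordinates R X + t. Camera axes: x right, y down, z forward; pixel columns grow to the right and rows downward; lengths in m; the calibration is good to about 2 mm. A picture is of the moment at which its call begins: read the wrist's pose just before it. camera_model takes no time and is no camera call; for the wrist camera it gives the pose at the moment of the call.
- robot.hand_in(): hands the job in; it is judged then, once.
The state is a dict: "time": time; "qpos": joint angles; "qvel": joint speeds; "joint_efforts": joint torques, N m; "tool_pos": TCP position; "tool_rot": TCP orientation; "contact_force": force on the tool from outside, world axes, zero at the start; "torque": the same for the moment, N m; "opening": finger opening in m; "grip_force": force on a finger pad.
Only numpy, scipy, OpenCV 4.12 (cv2) and the standard library are available. Lean on these libraries where they do the work, as an engineer would, in place of code of your own. Each camera call takes 0.05 s, during which the arm holds its last target. There are 200 camera calls.

## Task

Air has to be let into the white dry-storage box, but a red-capped glass vial was left standing on its clear lid: grip the vial gently (it cracks at a hard squeeze) and set it down softly, upright, anywhere on the floor of the large empty tray. Then take the lid by its blue handle, pull it straight up out of its sticky seal without yanking it high, and hold it level over the box, only slightly open: a gap of about two centimetres. Finish while still holding the lid there, still, with the vial standing in the tray and the other things on the worktop left alone.

Things in the scene. Friction and masses are not known exactly. Their poses are not given: they have to be found in the camera images.
- vial_mid (a point): centre (half-way up) of the red-capped glass vial that stands on the lid: 38 mm tall, 21 mm across (18 mm where fingers grip it; nearly square to the box, within 0.2 rad), 11 to 18 g, z axis up through the cap. Its glass cracks if each finger presses with over 60 N; grip it with about 20 to 40 N. Landing on the tray with more than 35 N also breaks it
- tray_mid (a point): middle of the inner floor of the large steel tray (fixed), floor 1 mm above the worktop; x and y along its sides. The flat floor measures 164 mm along x by 204 mm along y, the flanged rim is 196 x 236 mm over all and 20 mm high. The vial has to stand on the flat floor
- drybox: white dry-storage box with a blue-framed clear lift-off lid, 160 mm along x, 200 mm along y, fixed to the worktop; origin at the middle of its underside, z up. Its rim is 66 mm and the seated lid's flat top face 74 mm above the origin
- handle (a point): grip point on the lid's upright blue handle fin in the middle of the lid: 22 mm above its top face and 16 mm below the fin's top. The fin is 14 mm thick along the lid's y (pinch it across that), 24 mm long along x, 38 mm tall. Seated, this point is 96 mm above the box's origin. Wanted at the end: 11 to 35 mm above its seated height; 60 mm is too far
- gel: hand-gel pump bottle, 168 mm tall, bystander; origin under its middle
- tape: roll of tape lying flat, 104 mm across, 25 mm high, bystander; origin under its middle
- forceps: steel forceps lying flat, 124 mm long along their y, bystander; origin under their middle
- tube: white and dark red ointment tube lying flat, 64 mm long, bystander; origin under its middle
- blue_vial_0: blue-capped vial, 38 mm tall, at the back, bystander; origin under its middle
- blue_vial_1: second blue-capped vial, 38 mm tall, at the back, bystander; origin under its middle
- lid: the clear lid, 162 x 202 mm, 0.16 to 0.29 kg, axes along the box's when seated; origin at the middle of its underside (rim level). Its 9 mm deep lip sticks in the seal: a pull of some 8 to 20 N straight up breaks it free with a small pop within the first 10 mm, then only its weight (2 to 3 N) is left and it falls shut if let go

How it is judged:
By the outcome, as a careful person would: the job done as asked, in the order asked, and still so for the second after the job is handed in, while the arm keeps its last pose, push and grip.
It also fails if it takes over 54 s, if anything falls off the work surface, if the arm or the gripper's body presses on something with over 40 N, if the wrist force passes 120 N, or if a joint passes its speed limit or range.

## Working session

There is one attempt and no reset: what is moved stays moved. The work goes in short steps, Python scripts to look and compute and a tool call to move; the robot and the scene stay as the last step left them, time stands still between calls to the robot, and variables do not carry over. Pictures are saved under pics/ and viewed, at most 10 in all, crops included, and the job is handed in when it is done.

Besides the shell and the picture viewer there is one more tool, called after ">>>" as name(argument=value, ...), one argument or row to a line, values as JSON. arm_command: Moves the arm, as the interface text tells. Its arguments: {"type":"object","properties":{"moves":{"type":"array"},"squeeze":{"type":"number"}},"required":["moves"]}

```bash
mkdir -p pics
cat > h.py <<'E'
import numpy as np, cv2
from cell import robot
def ray(m,u,v,z):
    R=np.array(m["R"]);t=np.array(m["t"]);c=-R.T@t
    d=R.T@np.array([(u-m["cx"])/m["fx"],(v-m["cy"])/m["fy"],1.])
    return c+d*(z-c[2])/d[2]
def proj(m,X):
    p=np.array(m["R"])@np.array(X)+np.array(m["t"]); return m["fx"]*p[0]/p[2]+m["cx"],m["fy"]*p[1]/p[2]+m["cy"]
def snap(n,f):
    m=robot.camera_model(n); i=robot.read_camera(n); cv2.imwrite(f"pics/{f}.png",cv2.cvtColor(i,cv2.COLOR_RGB2BGR)); return i,m
E
python3 - <<'E'
from h import *
s=robot.observe();print(s)
for n in("scene","side"):
    i,m=snap(n,n+"0"); R=np.array(m["R"]);print(n,-R.T@np.array(m["t"]),R[2],m["fx"])
a=cv2.imread("pics/scene0.png");b=cv2.imread("pics/side0.png")
E
```

```text
{'time': 0.0, 'qpos': array([ 1.19998065e+00,  3.42699577e-01,  1.52503337e+00,  3.01654815e-05,
        1.27539806e+00, -1.46004709e-01]), 'qvel': array([ 1.95363284e-04,  1.22192640e-03, -7.73250540e-05,  1.91068816e-03,
        4.31197132e-04,  9.39690046e-04]), 'joint_efforts': array([ 1.53106179e-03, -4.31235874e+01, -2.44218135e+01,  7.17500551e-02,
        5.58100606e-02, -1.22924225e-04]), 'tool_pos': array([0.11685421, 0.51140572, 0.22605127]), 'tool_rot': array([-3.14007487e+00, -2.52347564e-04,  2.91677269e+00]), 'contact_force': array([0.57763743, 1.25462553, 0.01524681]), 'torque': array([ 0.03438204,  0.02375825, -0.00288546]), 'grip_force': 0.0, 'opening': 0.09160559273778804}
scene [-0.11127173 -1.0625993   0.91293254] [ 0.44524102  0.71317015 -0.54143215] 501.7439419835156
side [-0.37714719  1.40242665  0.82493541] [ 0.52510567 -0.74503929 -0.41131555] 467.96131944202057
```

View pics/scene0.png

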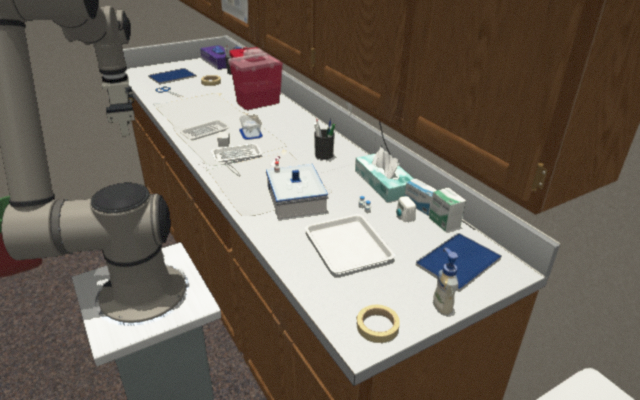

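View pics/side0.png

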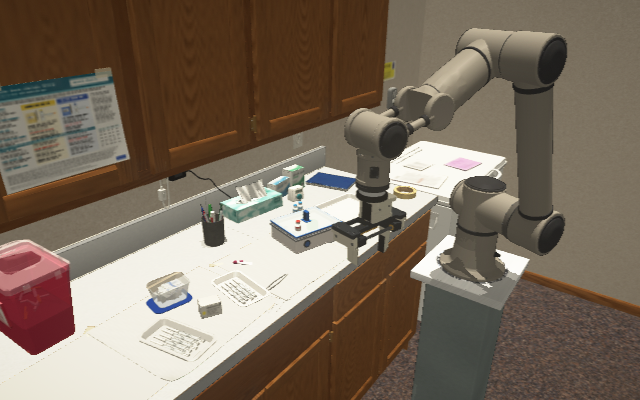

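The scene view shows the box lid at about (296,180), the handle fin at (296,175), a red spot at (278,160), and the empty tray at (349,244). In the side view the red cap is at (297,223) and the handle at (306,215).

Run:
```python
from h import *
M={n:robot.camera_model(n) for n in("scene","side")}
a=cv2.imread("pics/scene0.png")[130:290,240:400];b=cv2.imread("pics/side0.png")[180:280,220:380]
cv2.imwrite("pics/crop0.png",np.hstack([cv2.resize(a,None,fx=2.5,fy=2.5,interpolation=2),cv2.resize(b,(400,250),interpolation=2).__class__(0) if 0 else np.vstack([cv2.resize(b,(400,250),interpolation=2),np.zeros((150,400,3),np.uint8)])]))
for n,f,(x0,x1,y0,y1) in(("scene","scene0",(260,330,150,215)),("side","side0",(270,345,200,250))):
    i=cv2.imread(f"pics/{f}.png");h=cv2.cvtColor(i,cv2.COLOR_BGR2HSV)
    for nm,mk in(("red",((h[...,0]<8)|(h[...,0]>172))&(h[...,1]>120)&(h[...,2]>70)),("blue",(h[...,0]>100)&(h[...,0]<130)&(h[...,1]>150))):
        mm=np.zeros_like(mk);mm[y0:y1,x0:x1]=mk[y0:y1,x0:x1]
        k,_,st,ce=cv2.connectedComponentsWithStats(mm.astype(np.uint8))
        for j in range(1,k):
            if st[j,4]>5: print(n,nm,st[j],ce[j].round(1),[ray(M[n],*ce[j],z).round(3) for z in(.0,.1,.11)])
```

```text
scene blue [292 172   7  10  28] [295.  176.8] [array([0.626, 0.331, 0.   ]), array([0.545, 0.178, 0.1  ]), array([0.537, 0.163, 0.11 ])]
side red [296 220   4   3   8] [297.6 220.8] [array([0.67 , 0.102, 0.   ]), array([0.543, 0.26 , 0.1  ]), array([0.53 , 0.275, 0.11 ])]
side blue [305 210   3   3   6] [306.  211.2] [array([0.698, 0.011, 0.   ]), array([0.568, 0.18 , 0.1  ]), array([0.555, 0.196, 0.11 ])]
side blue [302 219   9   3   9] [306.  220.3] [array([0.646, 0.079, 0.   ]), array([0.522, 0.239, 0.1  ]), array([0.509, 0.255, 0.11 ])]
```

View pics/crop0.png

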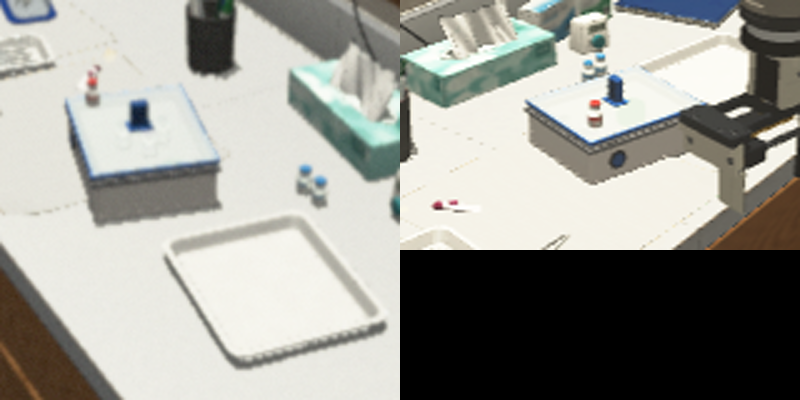

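The crops show the vial at scene (277,165) and side (298,225), the handle at scene (296,175) and side (306,215), and the tray's rim corners in the scene view.

Run:
```python
from h import *
M={n:robot.camera_model(n) for n in("scene","side")}
def P(m): return np.array([[m["fx"],0,m["cx"]],[0,m["fy"],m["cy"]],[0,0,1]])@np.c_[m["R"],m["t"]]
for nm,p,q in(("vial",(276.8,165.2),(298,224.8)),("handle",(296,174.8),(306,215))):
    X=cv2.triangulatePoints(P(M["scene"]),P(M["side"]),np.array(p,float),np.array(q,float));print(nm,(X[:3]/X[3]).T.round(3))
c=[ray(M["scene"],x/2.5+240,y/2.5+130,.02) for x,y in((165,245),(300,215),(385,322),(240,362))]
print("tray",np.round(c,3),np.mean(c,0).round(3))
c=[ray(M["scene"],x/2.5+240,y/2.5+130,.074) for x,y in((66,97),(185,86),(219,162),(85,178))]
print("lid",np.round(c,3),np.mean(c,0).round(3))
for k in c: print(np.round(np.linalg.norm(k-c[0]),3))
```

```text
vial [[0.529 0.278 0.098]]
handle [[0.557 0.195 0.095]]
tray [[ 0.492  0.012  0.02 ]
 [ 0.671 -0.016  0.02 ]
 [ 0.634 -0.238  0.02 ]
 [ 0.457 -0.214  0.02 ]] [ 0.564 -0.114  0.02 ]
lid [[0.507 0.313 0.074]
 [0.664 0.261 0.074]
 [0.602 0.068 0.074]
 [0.439 0.117 0.074]] [0.553 0.19  0.074]
0.0
0.166
0.263
0.207
```

>>> arm_command(
  moves=[
    [[-0.045,-0.014,0.003],[0,0,0.02],0.09],
    [[-0.09,-0.027,0.006],[0,0,0.04],0.09],
    [[-0.135,-0.04,0.009],[0,0,0.06],0.09],
    [[-0.18,-0.053,0.012],[0,0,0.08],0.09],
    [[-0.225,-0.067,0.015],[0,0,0.095],0.09],
  ],
)

```text
time: 0.6
tool_pos: [0.3227, 0.3952, 0.2114]
tool_rot: [-3.141, -0.0, 2.821]
contact_force: [-0.1, 0.6, -1.0]
opening: 0.0902
grip_force: 0.0
```

```bash
cat >> h.py <<'E'
from scipy.spatial.transform import Rotation as Ro
def togo(x,y,z,yaw):
    "shift and turn in tool axes so that TCP is at x,y,z, down, tool y along the yawed y axis"
    s=robot.observe(); R=Ro.from_euler("xyz",s["tool_rot"])
    best=None
    for k in(0,np.pi):
        T=Ro.from_euler("xyz",[np.pi,0,yaw+np.pi+k]); r=(R.inv()*T).as_rotvec()
        if best is None or np.linalg.norm(r)<np.linalg.norm(best): best=r
    print("t",round(s["time"],2),"pos",s["tool_pos"].round(4),"rot",s["tool_rot"].round(3),"shift",R.inv().apply(np.array([x,y,z])-s["tool_pos"]).round(4),"turn",best.round(3),"q6",s["qpos"][5].round(2),"F",s["contact_force"].round(1),"op",round(s["opening"],4),"g",round(s["grip_force"],1))
E
python3 -c "
from h import *
togo(.529,.278,.2,-.32)"
```

```text
t 0.6 pos [0.3227 0.3952 0.2114] rot [-3.141 -0.     2.821] shift [-0.2327 -0.0462  0.0113] turn [-0. -0. -0.] q6 -0.51 F [-0.1  0.6 -1. ] op 0.0902 g 0.0
```

>>> arm_command(
  moves=[
    [[-0.045,-0.009,0.002],[0,0,0],0.09],
    [[-0.09,-0.018,0.004],[0,0,0],0.09],
    [[-0.135,-0.027,0.006],[0,0,0],0.09],
    [[-0.18,-0.036,0.008],[0,0,0],0.09],
    [[-0.225,-0.045,0.01],[0,0,0],0.09],
  ],
)

```text
time: 1.1
tool_pos: [0.5221, 0.2816, 0.2012]
tool_rot: [-3.141, -0.001, 2.822]
contact_force: [0.0, 0.1, -0.5]
opening: 0.0902
grip_force: 0.0
```

```bash
python3 -c "
from h import *
i,m=snap('wrist','w1')
togo(.529,.278,.2,-.32)
R=np.array(m['R']);print(-R.T@np.array(m['t']),R[2])
for X in((.529,.278,.112),(.557,.195,.112)):print(proj(m,X))"
```

```text
t 1.15 pos [0.5279 0.2775 0.2005] rot [-3.14   0.004  2.818] shift [-0.0009  0.0008  0.0005] turn [-0.001  0.004 -0.004] q6 -0.89 F [ 2.4 -4.8  0.3] op 0.0901 g 0.0
[0.44776388 0.30531425 0.3596914 ] [ 0.27708355 -0.09196163 -0.95643492]
(np.float64(315.35749487255066), np.float64(212.66451175586394))
(np.float64(227.98263650344384), np.float64(274.82033946133845))
```

View pics/w1.png

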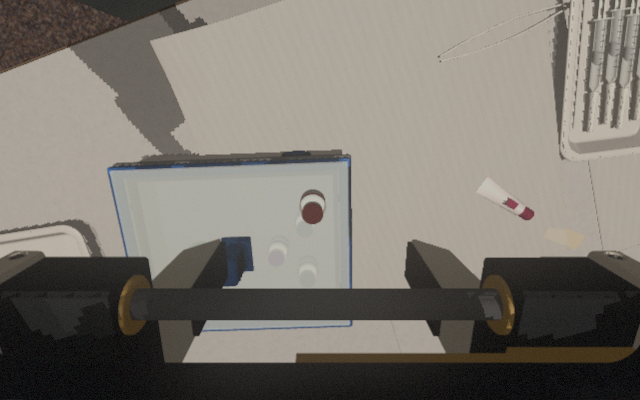

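The wrist view shows the red cap at (312,208), the lid corners at (350,155), (352,328) and (110,167), and the fin at about (238,260), partly hidden by a finger.

```bash
python3 -c "
from h import *
i=cv2.imread('pics/w1.png');h=cv2.cvtColor(i,cv2.COLOR_BGR2HSV)
m=robot.camera_model('wrist')
mk=(((h[...,0]<10)|(h[...,0]>170))&(h[...,1]>110)).astype(np.uint8);mk[:, :270]=0;mk[:,360:]=0;mk[:170]=0;mk[240:]=0
ys,xs=np.nonzero(mk);print(xs.min(),xs.max(),ys.min(),ys.max(),xs.mean(),ys.mean())
# picture was taken 0.05 s earlier: shift by TCP difference
d=np.array([.5221-.5279,.2816-.2775,.0007])
C=lambda u,v,z:(ray(m,u,v,z)+d).round(4)
print('cap (pose then)',C(313,209,.112))
c=[C(350,156,.074),C(352,328,.074),C(110,167,.074)];print(c)
v=c[1]-c[0];w=c[0]-c[2];print('yaw',np.arctan2(v[1],v[0]),np.arctan2(-w[0],w[1]),np.linalg.norm(v),np.linalg.norm(w),'lid mid',(c[1]+c[2])/2)
print('fin base/top', C(252,235,.112),C(252,270,.074))
"
```

```text
Traceback (most recent call last):
ValueError: zero-size array to reduction operation minimum which has no identity
```

```bash
python3 -c "
from h import *
i,m=snap('wrist','w2')
mm=i[:,:,0].astype(int)-i[:,:,1];mk=(mm>35);mk[:, :270]=0;mk[:,360:]=0;mk[:150]=0;mk[250:]=0
ys,xs=np.nonzero(mk);print(xs.min(),xs.max(),ys.min(),ys.max(),xs.mean(),ys.mean())
print('cap',ray(m,(xs.min()+xs.max())/2,ys.mean(),.112).round(4))
b=i[:,:,2].astype(int)-i[:,:,0]>30
print('side edge cols', [(r,np.nonzero(b[r,325:380])[0].mean().round(1)+325) for r in(170,200,230,300)])
print('front edge rows',[(c,np.nonzero(b[140:185,c])[0].mean()+140) for c in(130,180,230,320,345)])
p=[ray(m,np.nonzero(b[r,325:380])[0].mean()+325,r,.072) for r in(170,300)]
q=[ray(m,c,np.nonzero(b[140:185,c])[0].mean()+140,.072) for c in(130,345)]
v=p[1]-p[0];w=q[1]-q[0];print(np.arctan2(v[1],v[0]),np.arctan2(-w[0],w[1]),np.round(p+q,4))
togo(.529,.278,.2,-.32)
"
```

```text
Traceback (most recent call last):
ValueError: zero-size array to reduction operation minimum which has no identity
```

```bash
python3 -c "
from h import *
m=robot.camera_model('wrist');i=cv2.cvtColor(cv2.imread('pics/w2.png'),cv2.COLOR_BGR2RGB).astype(int)
print(i[205:215:3,300:326:4].tolist()[1])
mk=(i[...,0]-i[...,1]>20)&(i[...,0]<120);mk[:, :270]=0;mk[:,360:]=0;mk[:150]=0;mk[250:]=0
ys,xs=np.nonzero(mk);print(len(xs))
if len(xs): print(xs.min(),xs.max(),ys.min(),ys.max(),xs.mean(),ys.mean(),'cap',ray(m,(xs.min()+xs.max())/2,ys.mean(),.112).round(4))
b=i[:,:,2]-i[:,:,0]>30
E=lambda r:np.nonzero(b[r,325:380])[0].mean()+325
F=lambda c:np.nonzero(b[140:185,c])[0].mean()+140
print([(r,E(r)) for r in(170,200,230,300)],[(c,F(c)) for c in(130,180,230,320,345)])
p=[ray(m,E(r),r,.072) for r in(170,300)]
q=[ray(m,c,F(c),.072) for c in(130,345)]
v=p[1]-p[0];w=q[1]-q[0];print(np.arctan2(v[1],v[0]),np.arctan2(-w[0],w[1]),np.round(p+q,4))
togo(.529,.278,.2,-.32)
"
```

```text
[[165, 166, 158], [152, 142, 134], [94, 64, 60], [95, 65, 60], [96, 67, 61], [93, 61, 58], [93, 65, 59]]
353
305 325 185 215 314.9943342776204 204.3682719546742 cap [0.5252 0.2776 0.112 ]
[(170, np.float64(nan)), (200, np.float64(nan)), (230, np.float64(nan)), (300, np.float64(nan))] [(130, np.float64(160.5)), (180, np.float64(158.0)), (230, np.float64(156.0)), (320, np.float64(nan)), (345, np.float64(151.0))]
nan -0.28002775078554926 [[   nan    nan    nan]
 [   nan    nan    nan]
 [0.4514 0.1388 0.072 ]
 [0.5012 0.3118 0.072 ]]
t 1.2 pos [0.5248 0.2794 0.2004] rot [-3.140e+00  1.000e-03  2.817e+00] shift [-0.0044  0.      0.0004] turn [-0.001  0.001 -0.005] q6 -0.88 F [ 0.7  0.5 -1. ] op 0.0903 g 0.0<string>:9: RuntimeWarning: Mean of empty slice.
  ret = ret.dtype.type(ret / rcount)
<string>:10: RuntimeWarning: Mean of empty slice.
```

View pics/w2.png

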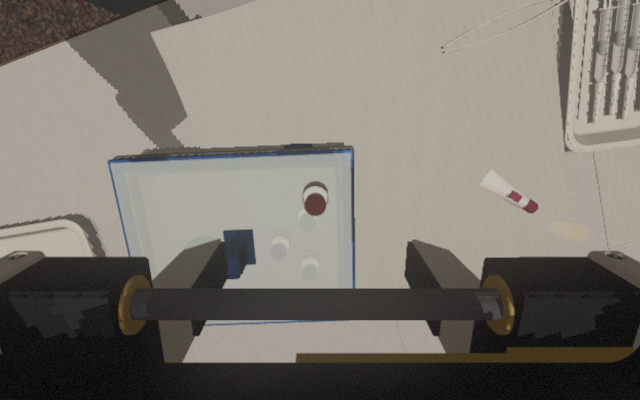

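The wrist view shows the cap at (315,205) and the lid's robot-side edge running from (112,160) to (352,150), so the box yaw is about -0.285. I'll go lower and look again once the arm has settled.

>>> arm_command(
  moves=[
    [[-0.001,0,0.01],[0,0,-0.02],0.07],
    [[-0.001,0,0.02],[0,0,-0.04],0.07],
    [[-0.001,0,0.03],[0,0,-0.04],0.07],
    [[-0.001,0,0.035],[0,0,-0.04],0.07],
    [[-0.001,0,0.035],[0,0,-0.04],0.07],
  ],
)

```text
time: 1.7
tool_pos: [0.5207, 0.283, 0.1657]
tool_rot: [-3.14, -0.002, 2.863]
contact_force: [0.1, 1.2, -0.0]
opening: 0.0703
grip_force: 0.0
```

```bash
cat >> h.py <<'E'
def cap(f):
    i,m=snap('wrist',f);i=i.astype(int)
    mk=(i[...,0]-i[...,1]>20)&(i[...,0]<130);mk[:,:230]=0;mk[:,400:]=0;mk[240:]=0
    k,l,st,ce=cv2.connectedComponentsWithStats(mk.astype(np.uint8));j=1+st[1:,4].argmax();x,y,w,h,_=st[j]
    p=ray(m,x+w/2,y+h-w/2,.112);print(st[j],'cap',p.round(4),"at tcp-z",robot.observe()["tool_pos"].round(4));return i,m,p
E
python3 -c "
from h import *
i,m,p=cap('w3')
b=i[:,:,2]-i[:,:,0]>30
cs=[c for c in range(100,360,10) if b[80:200,c].any()]
rs=[80+np.nonzero(b[80:200,c])[0][0] for c in cs];k=np.polyfit(cs,rs,1);print(cs,rs)
q=[ray(m,c,np.polyval(k,c),.072) for c in(120,340)];w=q[1]-q[0];print(np.arctan2(-w[0],w[1]))
togo(p[0],p[1],.081,-.285)
"
```

```text
[298 222  24  18 360] cap [0.525  0.2768 0.112 ] at tcp-z [0.5212 0.283  0.1664]
[100, 110, 120, 130, 150, 160] [np.int64(170), np.int64(170), np.int64(171), np.int64(171), np.int64(172), np.int64(170)]
-0.29184658068075975
t 1.75 pos [0.5212 0.283  0.1664] rot [-3.141e+00 -1.000e-03  2.863e+00] shift [-0.0054 -0.0049  0.0854] turn [-0.    -0.001  0.006] q6 -0.92 F [ 0.5  1.  -0. ] op 0.0704 g 0.0
```

View pics/w3.png

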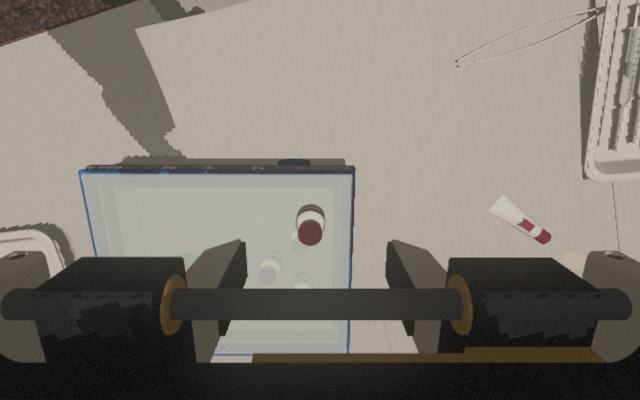

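The cap now sits at about (310,233) and my mask cut it off at row 240, so I'll recompute from that pixel. The lid edge is level in the picture, so the yaw is right.

```bash
python3 -c "
from h import *
m=robot.camera_model('wrist');p=ray(m,310.5,233,.112);print(p.round(4));togo(p[0],p[1],.081,-.288)
"
```

```text
[0.5294 0.2761 0.112 ]
t 1.75 pos [0.5212 0.283  0.1664] rot [-3.141e+00 -1.000e-03  2.863e+00] shift [-0.0098 -0.0044  0.0854] turn [-0.    -0.001  0.009] q6 -0.92 F [ 0.5  1.  -0. ] op 0.0704 g 0.0
```

>>> arm_command(
  moves=[
    [[-0.005,-0.0025,0.01],[0,0,0.005],0.06],
    [[-0.009,-0.0045,0.03],[0,0,0.008],0.06],
    [[-0.009,-0.0045,0.05],[0,0,0.008],0.06],
    [[-0.009,-0.0045,0.065],[0,0,0.008],0.06],
    [[-0.009,-0.0045,0.075],[0,0,0.008],0.06],
  ],
)

```text
time: 2.25
tool_pos: [0.5291, 0.2753, 0.0903]
tool_rot: [-3.141, -0.001, 2.853]
contact_force: [0.3, 0.1, -0.0]
opening: 0.0598
grip_force: 0.0
```

```bash
python3 -c "
from h import *
i,m=snap('wrist','w4');togo(.5294,.2761,.081,-.288)
print(proj(m,(.5294,.2761,.112)))
"
```

```text
t 2.3 pos [0.5284 0.2752 0.0891] rot [-3.140e+00 -3.000e-03  2.853e+00] shift [-0.0007  0.0012  0.0081] turn [-0.002 -0.003 -0.   ] q6 -0.93 F [-0.9  0.2 -1.1] op 0.06 g 0.0
(np.float64(319.74773241377466), np.float64(278.62600090510455))
```

View pics/w4.png

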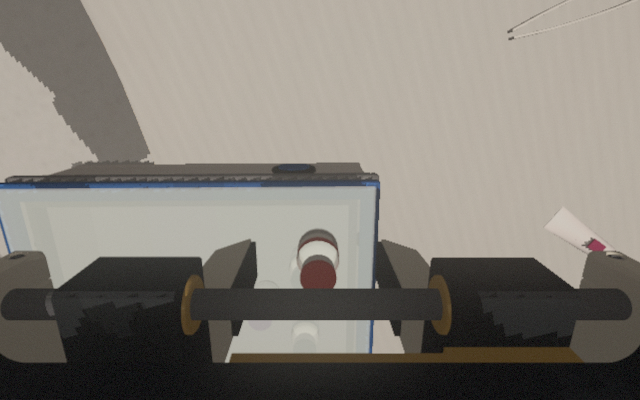

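The cap at (318,277) matches the prediction and sits centred between the fingers. I'll go down the last 7 mm, then close.

>>> arm_command(
  moves=[
    [[0,0.001,0.004],[0,0,0],0.06],
    [[0,0.001,0.007],[0,0,0],0.05],
    [[0,0.001,0.007],[0,0,0],0.04],
    [[0,0.001,0.007],[0,0,0],0.03],
    [[0,0.001,0.007],[0,0,0],0.026],
  ],
  squeeze=28,
)

```text
time: 2.8
tool_pos: [0.5298, 0.2769, 0.0852]
tool_rot: [3.141, 0.001, 2.854]
contact_force: [1.0, -0.1, -0.7]
opening: 0.0325
grip_force: 0.0
```

>>> arm_command(
  moves=[
    [[0,0,0],[0,0,0],0.022],
    [[0,0,0],[0,0,0],0.018],
    [[0,0,0],[0,0,0],0.015],
    [[0,0,0],[0,0,0],0.01],
    [[0,0,0],[0,0,0],0.01],
  ],
)

```text
time: 3.3
tool_pos: [0.5296, 0.2768, 0.0849]
tool_rot: [3.141, 0.0, 2.854]
contact_force: [-0.4, 0.1, 0.8]
opening: 0.0181
grip_force: 28.0
```

>>> arm_command(
  moves=[
    [[0,0,-0.006],[0,0,0],0.01],
    [[0,0,-0.02],[0,0,0],0.01],
    [[0,0,-0.045],[0,0,0],0.01],
    [[0,0,-0.07],[0,0,0],0.01],
    [[0,0,-0.09],[0,0,0],0.01],
  ],
)

```text
time: 3.8
tool_pos: [0.5298, 0.2768, 0.1766]
tool_rot: [3.141, 0.001, 2.854]
contact_force: [0.1, -0.1, 0.5]
opening: 0.0176
grip_force: 28.0
```

```bash
python3 -c "
from h import *
togo(.566,-.1,.165,-.29);M=robot.camera_model('scene');print('gel',ray(M,444,308,0).round(3))
i,m=snap('wrist','w5')
"
```

```text
t 3.8 pos [0.5298 0.2768 0.1766] rot [3.141e+00 1.000e-03 2.854e+00] shift [-0.1417 -0.3511  0.0114] turn [0.001 0.001 0.002] q6 -0.93 F [ 0.1 -0.1  0.5] op 0.0176 g 28.0
gel [ 0.641 -0.439  0.   ]
```

View pics/w5.png

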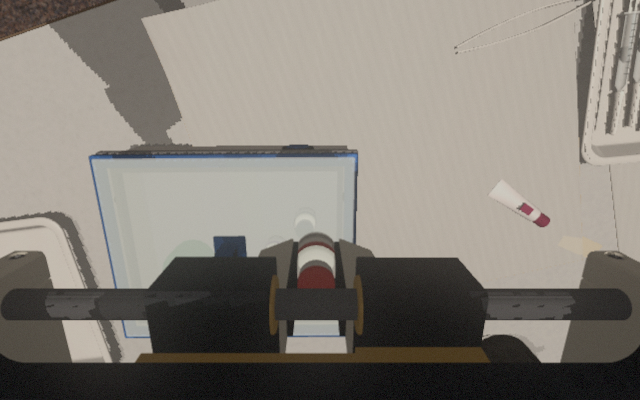

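The vial is held upright between the fingers at (316,265), clear of the lid. Now over to the tray.

>>> arm_command(
  moves=[
    [[-0.006,-0.016,0],[0,0,0],0.01],
    [[-0.018,-0.046,0],[0,0,0],0.01],
    [[-0.033,-0.081,0],[0,0,0],0.01],
    [[-0.048,-0.118,0],[0,0,0],0.01],
    [[-0.063,-0.155,0],[0,0,0],0.01],
  ],
)

```text
time: 4.35
tool_pos: [0.545, 0.1079, 0.1734]
tool_rot: [-3.141, -0.002, 2.854]
contact_force: [0.5, -0.3, -0.2]
opening: 0.0179
grip_force: 28.0
```

>>> arm_command(
  moves=[
    [[-0.015,-0.037,0],[0,0,0],0.01],
    [[-0.03,-0.074,0],[0,0,0],0.01],
    [[-0.045,-0.111,0],[0,0,0],0.01],
    [[-0.06,-0.148,0],[0,0,0],0.01],
    [[-0.071,-0.178,0],[0,0,0],0.01],
  ],
)

```text
time: 4.85
tool_pos: [0.5624, -0.0836, 0.1734]
tool_rot: [-3.141, -0.002, 2.852]
contact_force: [0.5, -1.3, 0.1]
opening: 0.0178
grip_force: 28.0
```

>>> arm_command(
  moves=[
    [[-0.005,-0.012,0.01],[0,0,0],0.01],
    [[-0.008,-0.018,0.03],[0,0,0],0.01],
    [[-0.008,-0.018,0.05],[0,0,0],0.01],
    [[-0.008,-0.018,0.07],[0,0,0],0.01],
    [[-0.008,-0.018,0.08],[0,0,0],0.01],
  ],
)

```text
time: 5.35
tool_pos: [0.564, -0.0995, 0.0916]
tool_rot: [3.141, -0.005, 2.854]
contact_force: [0.3, 0.1, 0.2]
opening: 0.0177
grip_force: 28.0
```

```bash
python3 -c "
from h import *
i,m=snap('wrist','w6');togo(.566,-.1,.012,-.29)
"
```

```text
t 5.4 pos [ 0.5638 -0.0993  0.0909] rot [ 3.141 -0.006  2.854] shift [-0.0028 -0.      0.0789] turn [ 0.    -0.006  0.002] q6 -1.59 F [-1.3  0.9 -1.1] op 0.018 g 28.0
```

View pics/w6.png

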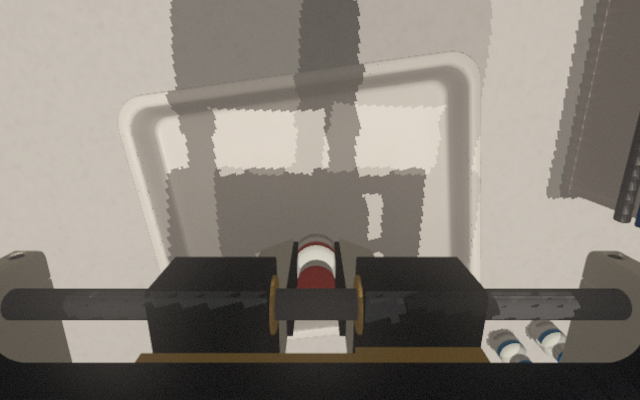

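The vial hangs over the tray floor at (316,270), well inside the rim, and the blue vials at (508,345) are clear. I'll lower slowly.

>>> arm_command(
  moves=[
    [[0,0,0.02],[0,-0.003,0],0.01],
    [[0,0,0.04],[0,-0.003,0],0.01],
    [[0,0,0.055],[0,-0.003,0],0.01],
    [[0,0,0.065],[0,-0.003,0],0.01],
    [[0,0,0.07],[0,-0.003,0],0.01],
  ],
)

```text
time: 5.9
tool_pos: [0.5658, -0.0999, 0.0241]
tool_rot: [3.141, 0.002, 2.854]
contact_force: [0.4, -0.9, 0.4]
opening: 0.0178
grip_force: 28.0
```

>>> arm_command(
  moves=[
    [[0,0,0.001],[0,0,0],0.01],
    [[0,0,0.002],[0,0,0],0.01],
    [[0,0,0.003],[0,0,0],0.01],
    [[0,0,0.004],[0,0,0],0.01],
    [[0,0,0.005],[0,0,0],0.01],
  ],
)

```text
time: 6.4
tool_pos: [0.5663, -0.1002, 0.02]
tool_rot: [3.142, 0.004, 2.854]
contact_force: [-0.2, -0.4, 0.0]
opening: 0.0178
grip_force: 28.0
```

>>> arm_command(
  moves=[
    [[0,0,0.001],[0,0,0],0.01],
    [[0,0,0.002],[0,0,0],0.01],
    [[0,0,0.003],[0,0,0],0.01],
    [[0,0,0.004],[0,0,0],0.01],
    [[0,0,0.005],[0,0,0],0.01],
  ],
)

```text
time: 6.9
tool_pos: [0.566, -0.1001, 0.0146]
tool_rot: [3.141, 0.003, 2.854]
contact_force: [-0.6, -0.2, -0.2]
opening: 0.0182
grip_force: 28.0
```

>>> arm_command(
  moves=[
    [[0,0,0.0005],[0,0,0],0.01],
    [[0,0,0.001],[0,0,0],0.01],
    [[0,0,0.0015],[0,0,0],0.01],
    [[0,0,0.002],[0,0,0],0.01],
    [[0,0,0.002],[0,0,0],0.01],
  ],
)

```text
time: 7.4
tool_pos: [0.5661, -0.1001, 0.0127]
tool_rot: [3.142, 0.003, 2.854]
contact_force: [0.2, 0.4, 0.0]
opening: 0.0176
grip_force: 28.0
```

>>> arm_command(
  moves=[
    [[0,0,0.0005],[0,0,0],0.01],
    [[0,0,0.001],[0,0,0],0.01],
    [[0,0,0.001],[0,0,0],0.01],
    [[0,0,0.001],[0,0,0],0.01],
    [[0,0,0.001],[0,0,0],0.01],
  ],
)

```text
time: 7.9
tool_pos: [0.5662, -0.1002, 0.0123]
tool_rot: [3.142, 0.003, 2.854]
contact_force: [-2.9, -0.9, 5.9]
opening: 0.0177
grip_force: 28.0
```

Contact at about 6 N. I'll open slowly.

>>> arm_command(
  moves=[
    [[0,0,-0.0003],[0,0,0],0.018],
    [[0,0,-0.0003],[0,0,0],0.022],
    [[0,0,-0.0003],[0,0,0],0.03],
    [[0,0,-0.0003],[0,0,0],0.04],
    [[0,0,-0.0003],[0,0,0],0.05],
  ],
)

```text
time: 8.4
tool_pos: [0.566, -0.1001, 0.0119]
tool_rot: [3.141, 0.003, 2.854]
contact_force: [0.3, -0.3, 0.9]
opening: 0.0416
grip_force: 0.0
```

>>> arm_command(
  moves=[
    [[0,0,0],[0,0,0],0.06],
    [[0,0,-0.01],[0,0,0],0.06],
    [[0,0,-0.03],[0,0,0],0.06],
    [[0,0,-0.06],[0,0,0],0.06],
    [[0,0,-0.1],[0,0,0],0.06],
  ],
)

```text
time: 8.9
tool_pos: [0.5648, -0.0998, 0.1124]
tool_rot: [3.141, 0.0, 2.854]
contact_force: [1.1, -0.7, -0.5]
opening: 0.0598
grip_force: 0.0
```

```bash
python3 -c "
from h import *
i,m=snap('wrist','w7')
M=robot.camera_model('wrist')
# fin target from w5: pose then known from state; handle est from lid geometry
togo(.557,.195,.2,-.288)
print(proj(m,(.566,-.1,.039)),proj(m,(.566,-.1,.001)))
"
```

```text
t 8.95 pos [ 0.5687 -0.1009  0.1203] rot [-3.141  0.013  2.854] shift [ 0.0941  0.2804 -0.081 ] turn [-0.     0.013  0.   ] q6 -1.59 F [ 2.8 -0.5  4.8] op 0.0604 g 0.0
(np.float64(317.2625919317538), np.float64(211.44612648608197)) (np.float64(317.06596110246045), np.float64(196.2645247731307))
```

View pics/w7.png

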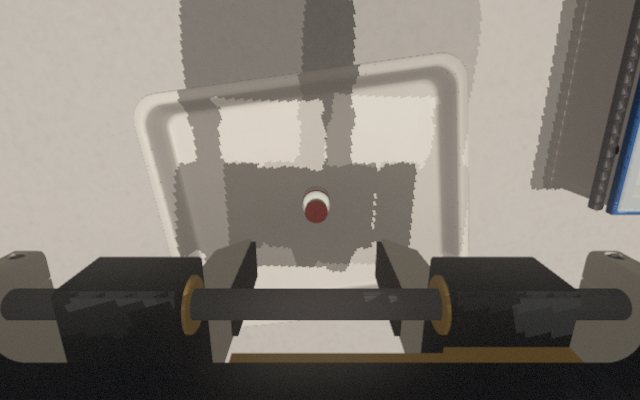

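The vial stands upright on the tray floor at (316,208), where I predicted. That was the last picture I may view, so from here I measure by colour masks only. Next, above the handle.

>>> arm_command(
  moves=[
    [[0.005,0.012,-0.03],[0,0,0],0.09],
    [[0.018,0.05,-0.06],[0,0,0],0.09],
    [[0.03,0.09,-0.08],[0,0,0],0.09],
    [[0.043,0.13,-0.084],[0,0,0],0.09],
    [[0.056,0.17,-0.084],[0,0,0],0.09],
  ],
)

```text
time: 9.45
tool_pos: [0.5605, 0.0804, 0.1981]
tool_rot: [3.14, 0.007, 2.853]
contact_force: [0.2, -0.1, -0.2]
opening: 0.0895
grip_force: 0.0
```

>>> arm_command(
  moves=[
    [[0.013,0.04,0],[0,0,0],0.09],
    [[0.025,0.075,0],[0,0,0],0.09],
    [[0.034,0.1,0],[0,0,0],0.09],
    [[0.036,0.11,0],[0,0,0],0.09],
    [[0.036,0.11,0],[0,0,0],0.09],
  ],
)

```text
time: 9.95
tool_pos: [0.5568, 0.1955, 0.1961]
tool_rot: [3.141, 0.004, 2.856]
contact_force: [0.2, -0.1, 0.1]
opening: 0.0902
grip_force: 0.0
```

```bash
cat > fin.py <<'E'
from h import *
import sys
i,m=snap('wrist',sys.argv[1]);i=i.astype(int)
b=((i[...,2]-i[...,0]>25)).astype(np.uint8)
k,l,st,ce=cv2.connectedComponentsWithStats(b)
for j in range(1,k):
    if st[j,4]>60: print(st[j],ce[j].round(1))
for z in(.112,.074): print(z,np.round(proj(m,(.557,.195,z)),1))
togo(.557,.195,.2,-.288)
E
python3 fin.py w8
```

```text
[184  87  72  73 358] [206.  103.6]
[288  86 160 158 745] [393.1 112.8]
[260 276 144   2 172] [322.2 276.2]
[227 350  14  13 146] [233.6 355.8]
[200 357  14   6  62] [206.3 360. ]
0.112 [316.4 205.2]
0.074 [316.4 191.2]
t 10.0 pos [0.5569 0.1943 0.196 ] rot [-3.141e+00  3.000e-03  2.855e+00] shift [ 0.0001  0.0007 -0.004 ] turn [-0.     0.003  0.001] q6 -1.08 F [ 0.3  0.1 -0.3] op 0.09 g 0.0
```

Run:
```python
import cv2,numpy as np
i=cv2.cvtColor(cv2.imread('pics/w8.png'),cv2.COLOR_BGR2RGB).astype(int)
mk=((i[...,2]-i[...,0]>8)&(i.sum(2)<240)).astype(np.uint8);mk[250:]=0
k,l,st,ce=cv2.connectedComponentsWithStats(mk)
for j in range(1,k):
    if st[j,4]>60: print(st[j],ce[j].round(1))
for r in range(150,245,8): print(r,[tuple(i[r,c]) if 0 else int(i[r,c].sum()) for c in range(270,370,5)])
print(i[210,316],i[195,316])
```

```text
[183  87 126   8 334] [244.3  88.1]
[ 301  172   31   46 1080] [315.8 192.8]
150 [505, 507, 504, 509, 508, 504, 505, 504, 506, 505, 501, 509, 505, 505, 505, 509, 507, 506, 505, 505]
158 [510, 506, 500, 498, 502, 512, 508, 505, 504, 509, 500, 500, 506, 509, 506, 505, 504, 506, 504, 503]
166 [506, 504, 506, 508, 504, 506, 505, 504, 504, 503, 510, 511, 505, 503, 503, 507, 502, 506, 506, 504]
174 [505, 505, 508, 505, 504, 503, 370, 209, 198, 197, 197, 196, 197, 506, 500, 505, 505, 502, 504, 508]
182 [501, 504, 502, 505, 502, 502, 380, 202, 193, 198, 207, 189, 195, 503, 504, 497, 507, 505, 505, 503]
190 [473, 500, 500, 504, 504, 507, 406, 200, 194, 188, 187, 185, 211, 495, 509, 542, 545, 500, 505, 499]
198 [472, 471, 468, 500, 502, 497, 406, 195, 199, 207, 199, 182, 193, 497, 516, 482, 482, 482, 503, 505]
206 [474, 472, 472, 499, 504, 505, 450, 197, 194, 191, 201, 179, 202, 503, 490, 483, 477, 476, 506, 502]
214 [474, 475, 474, 501, 501, 499, 497, 502, 189, 198, 187, 211, 499, 502, 503, 500, 503, 502, 507, 497]
222 [473, 477, 471, 503, 503, 499, 500, 500, 503, 503, 500, 504, 502, 503, 499, 501, 502, 501, 502, 495]
230 [470, 473, 503, 501, 504, 502, 498, 500, 502, 506, 498, 499, 504, 495, 503, 501, 501, 505, 499, 499]
238 [498, 498, 499, 499, 503, 501, 501, 498, 499, 496, 505, 499, 498, 500, 501, 497, 503, 502, 493, 503]
[62 64 72] [57 61 69]
```

The handle mask spans rows 172-217 and columns 301-331, which matches the prediction for (0.557, 0.195). I'll descend and pinch.

>>> arm_command(
  moves=[
    [[0,0.001,0.02],[0,0.002,0],0.075],
    [[0,0.001,0.05],[0,0.002,0],0.065],
    [[0,0.001,0.08],[0,0.002,0],0.055],
    [[0,0.001,0.1],[0,0.002,0],0.045],
    [[0,0.001,0.107],[0,0.002,0],0.04],
  ],
  squeeze=50,
)

```text
time: 10.5
tool_pos: [0.5565, 0.1934, 0.0866]
tool_rot: [-3.139, -0.002, 2.852]
contact_force: [0.2, 0.1, 0.2]
opening: 0.0546
grip_force: 0.0
```

>>> arm_command(
  moves=[
    [[0,0,0.002],[0,0,0],0.035],
    [[0,0,0.002],[0,0,0],0.028],
    [[0,0,0.002],[0,0,0],0.02],
    [[0,0,0.002],[0,0,0],0.016],
    [[0,0,0.002],[0,0,0],0.012],
  ],
)

```text
time: 11.0
tool_pos: [0.5577, 0.1956, 0.0875]
tool_rot: [3.141, 0.002, 2.854]
contact_force: [0.8, 0.1, 0.0]
opening: 0.015
grip_force: 0.0
```

>>> arm_command(
  moves=[
    [[0,0,0],[0,0,0],0.009],
    [[0,0,0],[0,0,0],0.006],
    [[0,0,0],[0,0,0],0.006],
    [[0,0,0],[0,0,0],0.006],
    [[0,0,0],[0,0,0],0.006],
  ],
)

```text
time: 11.5
tool_pos: [0.5577, 0.1956, 0.0874]
tool_rot: [3.141, 0.002, 2.854]
contact_force: [-1.2, -0.8, 5.5]
opening: 0.0137
grip_force: 50.0
```

>>> arm_command(
  moves=[
    [[0,0,-0.001],[0,0,0],0.006],
    [[0,0,-0.002],[0,0,0],0.006],
    [[0,0,-0.003],[0,0,0],0.006],
    [[0,0,-0.004],[0,0,0],0.006],
    [[0,0,-0.005],[0,0,0],0.006],
  ],
)

```text
time: 12.0
tool_pos: [0.5568, 0.1956, 0.0909]
tool_rot: [-3.141, -0.001, 2.853]
contact_force: [0.1, -0.1, -4.1]
opening: 0.0139
grip_force: 50.1
```

>>> arm_command(
  moves=[
    [[0,0,-0.001],[0,0,0],0.006],
    [[0,0,-0.002],[0,0,0],0.006],
    [[0,0,-0.003],[0,0,0],0.006],
    [[0,0,-0.004],[0,0,0],0.006],
    [[0,0,-0.005],[0,0,0],0.006],
  ],
)

```text
time: 12.5
tool_pos: [0.5574, 0.1955, 0.0971]
tool_rot: [3.141, 0.001, 2.854]
contact_force: [-0.1, 0.3, -2.9]
opening: 0.0137
grip_force: 50.0
```

>>> arm_command(
  moves=[
    [[0,0,-0.002],[0,0,0],0.006],
    [[0,0,-0.005],[0,0,0],0.006],
    [[0,0,-0.008],[0,0,0],0.006],
    [[0,0,-0.01],[0,0,0],0.006],
    [[0,0,-0.0115],[0,0,0],0.006],
  ],
)

```text
time: 13.0
tool_pos: [0.5575, 0.1955, 0.1086]
tool_rot: [3.141, 0.001, 2.854]
contact_force: [0.6, -0.5, -2.5]
opening: 0.0138
grip_force: 50.0
```

>>> arm_command(
  moves=[
    [[0,0,0],[0,0,0],0.006],
    [[0,0,0],[0,0,0],0.006],
    [[0,0,0],[0,0,0],0.006],
    [[0,0,0],[0,0,0],0.006],
    [[0,0,0],[0,0,0],0.006],
  ],
)

```text
time: 13.5
tool_pos: [0.5573, 0.1955, 0.1082]
tool_rot: [-3.142, 0.001, 2.854]
contact_force: [-0.3, -0.1, -2.7]
opening: 0.0138
grip_force: 50.0
```

Run:
```python
from h import *
M=robot.camera_model
for n in("scene","side"):
    i,m=snap(n,n+"9"); a=cv2.imread(f"pics/{n}0.png").astype(int);b=cv2.imread(f"pics/{n}9.png").astype(int)
    for nm,X in(("vial tray",(.566,-.1,.037)),):
        u,v=map(int,proj(m,X));p=b[v-5:v+6,u-6:u+7];r=(p[...,2]-p[...,1]>40);print(n,nm,(u,v),"red px",r.sum(), np.argwhere(r).mean(0)+[v-5,u-6] if r.any() else "")
    # blue rim of lid: near edge rows before/after
    for X in((.439,.117,.074),(.602,.068,.074),(.507,.313,.074)):
        u,v=map(int,proj(m,X)); out=[]
        for q in(a,b):
            p=q[v-25:v+15,u-12:u+13]; k=np.argwhere(p[...,0]-p[...,2]>40); out.append((len(k),(k.mean(0)+[v-25,u-12]).round(1) if len(k) else 0))
        print(n,(u,v),out)
    print("gap px for 21mm:",np.subtract(proj(m,(.557,.195,.095)),proj(m,(.557,.195,.074))).round(1))
s=robot.observe();print(s["time"],s["tool_pos"],s["tool_rot"],s["contact_force"],s["torque"],s["opening"],s["grip_force"])
```

```text
scene vial tray (346, 235) red px 17 [235.41176471 346.88235294]
scene (274, 201) [(31, array([190.3, 273.5])), (3, array([188.3, 280.3]))]
scene (327, 194) [(2, array([195. , 318.5])), (7, array([189., 321.]))]
scene (266, 168) [(11, array([177. , 268.4])), (3, array([175.3, 269.3]))]
gap px for 21mm: [-0.1 -5.5]
side vial tray (347, 202) red px 10 [203.4 347.3]
side (344, 221) [(2, array([221. , 340.5])), (2, array([216.5, 340. ]))]
side (316, 205) [(96, array([185.7, 317.8])), (0, 0)]
side (296, 236) [(55, array([227.1, 299.6])), (30, array([228.2, 294.8]))]
gap px for 21mm: [ 0.  -5.2]
13.6 [0.55735223 0.19546884 0.10817494] [3.14156235e+00 8.97260495e-04 2.85377770e+00] [ 0.68643946 -0.86111926 -2.52028598] [ 0.0258579  -0.04719185 -0.01570462] 0.013275532439370118 49.9904590845108
```

The lid edges have risen about 5-6 px in both views, which is roughly 21 mm. The load is just the lid's weight at 2.6 N, and the vial stands in the tray. Handing in.

```bash
python3 -c "
from cell import robot
print(robot.hand_in())"
```

```text
the job is handed in; nothing more can be done
None
```

I handed in the job at 13.6 s: the vial stands upright in the tray, and the arm holds the lid level and still, about 21 mm above its seated height; no verdict came back.

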